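# Re-seat a reference slide under its spring clip

## Robot

A 7-joint arm with a two-finger parallel gripper is mounted at the origin on a cart in front of the work surface, level with it; the furniture and walls round the work are solid. World frame = base frame: x ahead of the robot, y to its left, z up, the work surface at z = 0. Lengths are in m, angles in rad, forces in N, time in s.
With the tool pointing down it reaches from about 0.4 to 0.85 m from the base axis. Payload 10.4 kg.
Tool frame: the origin (TCP) lies at the very end of the fingers, on their centre line; the grasp point (between the pads) lies manip.hold_point_z behind it (manip.hold_point_z is the distance from the TCP to the grasp point, in m); z points along the fingers, y is the direction in which the jaws open and shut (so a half turn about z gives the same grasp; the last joint's range is limited). The gripper opens to 85 mm and grips with 20 to 120 N. Pads are 22 mm wide; open, the fingers measure 114 mm over their backs; the gripper's body (76 mm by 85 mm) begins 54 mm behind the grasp point. The pads swing forward as they close: fully open they stand 13 mm farther back than shut.
Start: joints at [-1.214, 0.332, -0.065, 1.46, 0.022, 1.35, -0.088], TCP at [0.232, 0.58, 0.231] pointing down, gripper open.
Joint ranges: [-2.6, 2.6], [-0.5, 2.12], [-1.47, 1.34], [0.16, 2.42], [-1.27, 4.41], [0.06, 2.06], [-2.6, 2.6]. Speed limits (rad/s): [2.22, 2.22, 2.79, 2.79, 3.14, 3.14, 3.14].

## Interface

Orientations are given as a unit quaternion [x, y, z, w].
In Python, from workcell import manip gives the robot as it stands.
- The arm moves only by the tool jog_arm, never from a script. Its arguments are lists of equal length, an entry for each row: "translation": the shift along the world's x, y, z in mm, a list of three; "turn": the turn about the world's z in degrees. In form: {"translation": [[x, y, z], ...], "turn": [turn, ...]}. A call has 1 to 12 rows; each row is the pose to reach, as a shift and turn from the pose measured when the call began; what a row does not reach only later rows make up. A row lasts 1/12 s, in which the tool goes at most 41.7 mm and 7.16 degrees, less where a joint would pass 70% of its speed; a pose out of reach is approached as far as the arm can. A call with a gripper value outside its range is refused whole. "grip" is the finger opening in mm, from 0 to 85.4, set as the call begins (left out, the last holds). The fingers move at their own pace and stop on an object; "grip_force" is the grip in N (left out, the last holds). Time passes only in rows, so rows that repeat a pose let the fingers close. It gives the time, the measured TCP pose, the force and the opening at its end, in the units of the state.
- manip.get_obs(): the state, without advancing time (a new reading comes with each control period).
- manip.camera(name): name is "scene" or "top" or "wrist"; returns a dict with "frame" (420x560x3 uint8, red, green, blue), "mtx" (3x3 intrinsics, pixels), "pose" (4x4, takes a point from camera to world coordinates). Camera axes: x right, y down, z forward; pixel columns grow to the right and rows downward; lengths in m; the calibration is good to about 2 mm. A picture is of the moment at which its call begins. There is no depth.
- manip.hand_in(): hands the job in, once; it reports no verdict.
Trained networks look in a picture, given as the dict that the camera call returned (one of the last four; its "shot" number tells which), for a name from the list of things; names that differ only in an ending like _2 or _b are one class to them, and where a whole thing is asked for, a point or a joint stands for the part that bears it (a point fixed in the world has none). Each returns a list of dicts, best first, with "confidence" (0 to 1); they miss things now and then, are a little off and sometimes report something else, mostly with a low value. They report only what shows in the picture. A call takes as long as a camera call. They do not tell look-alikes from the thing itself.
- manip.outline_of(picture, label): "mask" (420x560 bool, what is visible of it) and "extent" ([left, top, right, bottom] in pixels, round what is visible of it).
- manip.pinpoint(picture, label): "at" ([column, row] in pixels: a listed point, or the origin of a listed thing).
The state is a dict: "clock": time; "joint_pos": joint angles; "joint_velocities": joint speeds; "tau": joint torques, N m; "position": TCP position; "ee_rot": TCP orientation; "ft_force": force on the tool from outside, world axes, zero at the start; "torque": the same for the moment, N m; "grip_width": opening from 0.0 (shut) to 1.0 (fully open).
Only numpy, scipy, OpenCV 4.12 (cv2) and the standard library are available. Lean on these libraries where they do the work, as an engineer would, in place of code of your own. Each camera call takes 0.05 s, during which the arm holds its last target. There are 200 camera calls.

## Task

The framed glass reference slide on the small black reading stage was clipped in carelessly: it stands off both its stops and the clip's foot presses on the glass. Swing the spring clip by its red thumb grip right off the slide and well clear to the side, then gently push the slide fully home into the corner, square and flush against both the end stop and the side fence, and swing the clip back until its foot has ridden up onto the bare metal frame along the slide's free long edge, short of the glass. It is a calibrated glass part in a light clip, so feel your way and force nothing, leave the slide home and clipped, and do not disturb the things lying around the stage.

Things in the scene. Friction and masses are not known exactly. Their poses are not given: they have to be found in the camera images.
- stage: fixed black plate 164 x 128 mm on a grey base, its top 24 mm above the deck; x along its long side, y to its left, z up. Origin on the deck below the centre of the slide's home place; the plate spans x -82..82, y -76..52 mm. A slide that is home has its origin at x=0, y=0, z=24 mm of this frame and its axes parallel to it.
- side_fence (a point): middle of the aluminium side fence's face, at plate height (stage x=-1, y=19 mm). The face looks to the stage's -y; the fence is 70 mm long and 9 mm high. The slide's +y long side belongs flush against it.
- end_stop (a point): middle of the aluminium end stop's face, at plate height (stage x=38, y=4 mm). The face looks to the stage's -x; the stop is 24 mm wide, 9 mm high, with a steel keeper lip on top, 2.5 mm thick, that reaches 3 mm over the slide with 3 mm to spare. The slide's +x end belongs flush against it.
- ref_slide: loose framed slide, 76 (x) x 38 (y) x 6 (z) mm, about 100 g: bright steel frame, green glass window (x +-24.5, y +-10.5), blue dot at its -x end. Origin at the centre of its underside. Starts 6-14 mm short of the end stop, 5-10 mm short of the fence, up to 0.1 rad askew. Free of the clip it slides easily: push its -x end and -y side. Over 20 N from a finger or 15 N from the clip harms it.
- clip (a joint): swing of the spring clip about its upright pivot screw, rad: 0 when its leaf points along the stage's -x, growing as the foot swings off the slide to the stage's -y side; range -0.5..1.2. Friction keeps it where it is left. Foot in the stage frame: x = 60 - 56 cos q, y = -24 - 56 sin q mm. q = -0.18: foot over the -y frame rail of a slide that is home; q = 0.55 or more: well clear.
- clip_pivot (a point): axis of the brass pivot screw at plate height (stage x=60, y=-24 mm); screw and hub are 19 mm in dia. and stand 16 mm over the plate.
- clip_leaf: the clip's steel leaf spring, 56 mm from the pivot screw to its foot, 11 mm wide; it bends up and down only. Origin beside the pivot screw; the leaf runs along its -x. At its end it carries the white foot below and the red thumb grip above.
- clip_foot (a point): centre of the sole of the white nylon foot: a 5.6 mm flat in a cone flaring at 32 deg to 17 mm dia. Free, it hangs 3.5 mm over the plate; the leaf presses it down with 2 N, and with 5 N on the 6 mm slide. Met sideways, the slide's edge (at q about 0.03) makes it ride up at 3 to 8 N, if the pushing finger rises with the grip: a finger kept level holds it down and the force doubles.
- clip_grip (a point): centre of the top of the red thumb grip, straight above the foot: 20 mm along the leaf, 10 mm across, 17 mm high; top 26 mm over the plate with the foot hanging free, 28.5 mm with it on the slide. Push it sideways with closed fingers (about 2 N when the foot is free) or pinch it across its 10 mm; it may be lifted up to 9 mm.
- petri_dish: covered petri dish, 62 mm dia., 14 mm high, lying on the deck left of the stage; leave alone. Origin at the centre of its underside.
- forceps: steel forceps, 126 mm long, 9 mm high, lying on the deck right of the stage; leave alone. Origin at the centre of its underside.
- cap_opener: blue plastic tube-cap opener, 90 mm long, 25 mm wide, 12 mm high, lying on the deck beyond the stage; leave alone. Origin at the centre of its underside.
Not all that is in view belongs to the job. Of the things that look like the stage, the larger one is meant.

How it is judged:
On the way, in this order (a step that is already met when the one before it is completed fails the run):
1. the clip is swung clear of the slide: its foot at least 45 mm to the stage's -y side of the slide's home centre line (y of clip_foot in the frame of stage below -0.045 m), for 0.2 s.
2. with the clip clear, the slide is home against both stops, within 1.5 mm and 0.04 rad, flat on the plate (x of ref_slide in the frame of stage between -0.0015 and 0.0015 m and y of ref_slide in the frame of stage between -0.0015 and 0.0015 m and z of ref_slide in the frame of stage below 0.0255 m and angle between the x axis of ref_slide and the x axis of stage, either way round below 0.04 rad and y of clip_foot in the frame of stage below -0.045 m), for 0.2 s.
3. the clip's foot is on the frame rail of the slide that is still home (x of ref_slide in the frame of stage between -0.0015 and 0.0015 m and y of ref_slide in the frame of stage between -0.0015 and 0.0015 m and z of ref_slide in the frame of stage below 0.0255 m and angle between the x axis of ref_slide and the x axis of stage, either way round below 0.04 rad and y of clip_foot in the frame of ref_slide between -0.0178 and -0.0098 m and z of clip_foot in the frame of ref_slide between 0.0048 and 0.0075 m and contact force between clip_leaf and ref_slide above 1.5 N), for 0.2 s.
At the end, for the whole second after the job is handed in: The slide lies still and flat, within 1.5 mm of home at both stops and 0.04 rad of square; the clip's foot presses on top of it with over 1.5 N, its centre 1.2 to 9.2 mm inside the -y long edge, on the metal frame short of the glass; the clip is at rest (all of step 3 and linear speed of ref_slide below 0.005 m/s and velocity of joint clip between -0.05 and 0.05 rad/s); the robot touches nothing.
It fails at once if the fingers press on the slide with more than 20 N (contact force between the fingers and ref_slide above 20 N).
It fails at once if the clip bears on the slide with more than 15 N (contact force between clip_leaf and ref_slide above 15 N).
It fails at once if the slide is tipped by more than 0.15 rad or raised more than 8 mm (angle between ref_slide's own z axis and vertical above 0.15 rad or z of ref_slide in the frame of stage above 0.032 m).
It fails at once if a thing lying around the stage is moved more than 15 mm (distance of any of petri_dish, forceps, cap_opener from where it was at the start of the episode above 0.015 m).
It also fails if it takes over 72 s, if anything falls off the work surface, if the arm or the gripper's body presses on something with over 40 N, if the wrist force passes 120 N, or if a joint passes its speed limit or range.

## Working session

There is one attempt and no reset: what is moved stays moved. The work goes in short steps, Python scripts to look and compute and a tool call to move; the robot and the scene stay as the last step left them, time stands still between calls to the robot, and variables do not carry over. Pictures are saved under pics/ and viewed, about 8 in all and at most 12, crops included, and the job is handed in when it is done.

Besides the shell and the picture viewer there is one more tool, called as a command line: name --pt "numbers of a row" for each row, then --argument value for the rest. jog_arm: Moves the arm, as the interface text tells. Its arguments: {"type":"object","properties":{"translation":{"type":"array"},"turn":{"type":"array"},"grip":{"type":"number"},"grip_force":{"type":"number"}},"required":["translation","turn"]}

```bash
mkdir -p pics
cat > h.py <<'E'
import numpy as np, cv2
from workcell import manip
def ray(c,px,z):
    K=np.array(c["mtx"]);T=np.array(c["pose"])
    d=T[:3,:3]@np.linalg.solve(K,np.array([px[0],px[1],1.]))
    o=T[:3,3]; return o+d*(z-o[2])/d[2]
def proj(c,p):
    K=np.array(c["mtx"]);T=np.array(c["pose"])
    q=K@(T[:3,:3].T@(np.array(p)-T[:3,3])); return q[:2]/q[2]
def save(c,n,crop=None,s=1):
    f=np.array(c["frame"])[:,:,::-1]
    if crop: f=f[crop[1]:crop[3],crop[0]:crop[2]]
    cv2.imwrite("pics/"+n+".png",cv2.resize(f,None,fx=s,fy=s,interpolation=cv2.INTER_CUBIC))
E
python3 - <<'E'
from h import *
zs=dict(stage=0,side_fence=.024,end_stop=.024,ref_slide=.024,clip_pivot=.024,clip_grip=.0525,clip_foot=.03,petri_dish=0,forceps=0,cap_opener=0)
ims=[]
for cn in("top","scene"):
    c=manip.camera(cn); save(c,cn); print(cn,np.round(c["pose"],3).tolist())
    for n,z in zs.items():
        for r in manip.pinpoint(c,n)[:2]:
            print(cn,n,round(r["confidence"],2),np.round(r["at"]),np.round(ray(c,r["at"],z)*1000,1))
ims=[cv2.imread("pics/%s.png"%n) for n in("top","scene")]
cv2.imwrite("pics/both.png",cv2.resize(np.vstack(ims),None,fx=.71,fy=.71))
o=manip.get_obs();print(o["clock"],o["position"],o["ee_rot"],manip.hold_point_z)
E
```

```text
top [[-0.005, -0.987, 0.16, 0.472], [-1.0, 0.002, -0.019, 0.027], [0.019, -0.16, -0.987, 0.884], [0.0, 0.0, 0.0, 1.0]]
top stage 0.8 [310. 237.] [552.  -57.5   0. ]
top stage 0.71 [193. 168.] [689.3 169.8   0. ]
top side_fence 0.82 [184. 163.] [692.4 183.7  24. ]
top side_fence 0.64 [305. 235.] [553.8 -44.8  24. ]
top end_stop 0.65 [316. 212.] [598.1 -66.2  24. ]
top end_stop 0.59 [195. 152.] [714.5 162.4  24. ]
top ref_slide 0.62 [316. 238.] [548.3 -66.4  24. ]
top clip_pivot 0.71 [210. 145.] [727.2 134.1  24. ]
top clip_pivot 0.61 [324. 204.] [611.8 -82.5  24. ]
top clip_grip 0.71 [318. 230.] [560.7 -65.7  52.5]
top clip_grip 0.43 [200. 164.] [683.7 147.9  52.5]
top clip_foot 0.57 [318. 234.] [555.5 -68.8  30. ]
top clip_foot 0.39 [203. 171.] [675.3 145.6  30. ]
top petri_dish 0.56 [255. 236.] [555.8  48.7   0. ]
top forceps 0.55 [375. 236.] [ 555.2 -181.5    0. ]
top cap_opener 0.9 [316. 178.] [667.9 -69.7   0. ]
scene [[0.679, -0.492, 0.545, 0.155], [-0.734, -0.436, 0.521, -0.44], [-0.019, -0.754, -0.656, 0.604], [0.0, 0.0, 0.0, 1.0]]
scene stage 0.77 [282. 250.] [568.8 -56.4   0
[... 152 characters left out ...]
 24. ]
scene end_stop 0.82 [257. 172.] [713.4 163.3  24. ]
scene ref_slide 0.96 [277. 250.] [544.7 -64.7  24. ]
scene clip_pivot 0.96 [266. 175.] [722.3 136.2  24. ]
scene clip_pivot 0.72 [309. 237.] [618.9 -89.2  24. ]
scene clip_grip 0.59 [283. 238.] [559.8 -69.2  52.5]
scene clip_grip 0.39 [253. 174.] [674.8 134.7  52.5]
scene clip_foot 0.59 [289. 245.] [568.2 -77.   30. ]
scene clip_foot 0.37 [250. 182.] [667.8 138.8  30. ]
scene petri_dish 0.8 [244. 231.] [555.9  47.    0. ]
scene forceps 0.57 [322. 281.] [ 558.5 -172.9    0. ]
scene cap_opener 0.54 [312. 228.] [663.8 -63.4   0. ]
1.1 [0.23172943 0.58048669 0.23135617] [1.88777489e-01 9.82019885e-01 6.42027506e-05 8.67601185e-07] 0.0187
```

View pics/top.png

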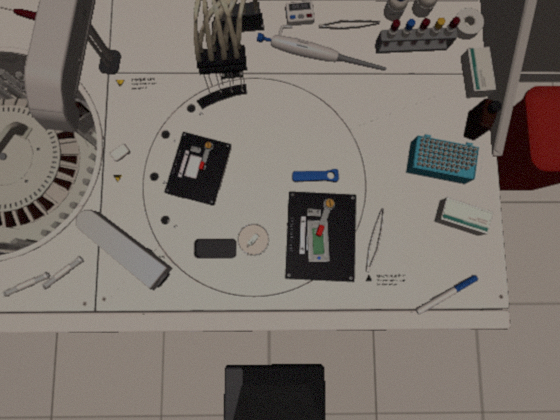

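Run:
```python
from h import *
c=manip.camera("top")
for n in("stage","ref_slide","clip_leaf"):
  for r in manip.outline_of(c,n)[:2]:
    m=r["mask"].astype(np.uint8); cs,_=cv2.findContours(m,0,2); k=max(cs,key=cv2.contourArea)
    if len(k)<4: continue
    b=cv2.boxPoints(cv2.minAreaRect(k)); w=np.array([ray(c,p,.024)[:2]*1000 for p in b])
    print(n,round(r["confidence"],2),np.round(w).tolist(),[round(float(np.degrees(np.arctan2(*(w[(i+1)%4]-w[i])[::-1]))),1) for i in range(4)])
```

```text
stage 0.9 [[636.0, 218.0], [757.0, 188.0], [729.0, 93.0], [609.0, 125.0]] [-13.9, -106.4, 165.1, 73.8]
stage 0.86 [[471.0, -8.0], [636.0, -12.0], [634.0, -144.0], [469.0, -136.0]] [-1.4, -91.0, 177.2, 88.8]
ref_slide 0.92 [[580.0, -49.0], [582.0, -87.0], [506.0, -90.0], [504.0, -52.0]] [-86.7, -177.9, 93.2, 2.5]
clip_leaf 0.57 [[555.0, -61.0], [608.0, -78.0], [603.0, -94.0], [550.0, -77.0]] [-17.7, -107.1, 162.2, 73.0]
```

View pics/scene.png

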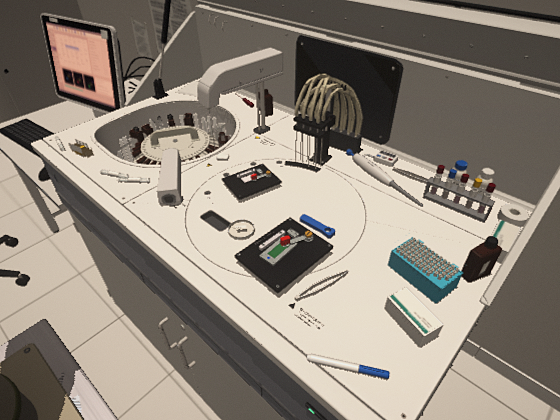

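jog_arm --pt "40 -60 90" --pt "148 -330 90" --pt "148 -330 90" --pt "148 -330 90" --pt "148 -330 90" --pt "148 -330 90" --pt "148 -330 90" --pt "148 -330 90" --pt "148 -330 90" --pt "148 -330 90" --pt "200 -450 60" --pt "240 -540 40" --turn '[0, 0, 0, 0, 0, 0, 0, 0, 0, 0, 0, 0]' --grip 40

```text
clock: 2.3
position: [0.4124, 0.1757, 0.3036]
ee_rot: [0.187, 0.982, 0.001, 0.001]
ft_force: [1.6, -1.0, -0.0]
grip_width: 0.467
```

jog_arm --pt "118 -256 -100" --pt "118 -256 -100" --pt "118 -256 -100" --pt "118 -256 -100" --pt "118 -256 -100" --pt "118 -256 -100" --pt "118 -256 -100" --pt "118 -256 -100" --pt "118 -256 -100" --pt "118 -256 -100" --pt "118 -256 -100" --turn '[0, 0, 4, 4, 4, 4, 4, 4, 4, 4, 4]'

```text
clock: 3.22
position: [0.5305, -0.0787, 0.2039]
ee_rot: [0.152, 0.988, 0.001, 0.001]
ft_force: [0.3, -0.2, 0.2]
grip_width: 0.469
```

```bash
cat > look.py <<'E'
import sys
from h import *
zs=dict(side_fence=.024,end_stop=.024,ref_slide=.024,clip_pivot=.024,clip_grip=float(sys.argv[2]) if len(sys.argv)>2 else .0525,clip_foot=.03)
c=manip.camera("wrist"); save(c,sys.argv[1])
print(np.round(c["pose"],3).tolist())
for n,z in zs.items():
    for r in manip.pinpoint(c,n)[:2]:
        print(n,round(r["confidence"],2),np.round(r["at"]),np.round(ray(c,r["at"],z)*1000,1))
for n,z in(("stage",.024),("ref_slide",.03)):
  for r in manip.outline_of(c,n)[:1]:
    m=r["mask"].astype(np.uint8); cs,_=cv2.findContours(m,0,2); k=max(cs,key=cv2.contourArea)
    w=np.array([ray(c,p,z)[:2]*1000 for p in k[:,0]],np.float32)
    b=cv2.boxPoints(cv2.minAreaRect(w)); 
    print(n,round(r["confidence"],2),np.round(b,1).tolist(),[round(float(np.degrees(np.arctan2(*(b[(i+1)%4]-b[i])[::-1]))),1) for i in range(4)])
o=manip.get_obs();print(o["clock"],o["position"],o["ee_rot"],o["ft_force"])
E
python3 look.py w1
```

```text
[[0.301, 0.919, 0.255, 0.467], [0.954, -0.29, -0.078, -0.059], [0.002, 0.267, -0.964, 0.347], [0.0, 0.0, 0.0, 1.0]]
side_fence 0.84 [533. 252.] [693.4 178.1  24. ]
side_fence 0.68 [316. 198.] [554.8 -44.1  24. ]
end_stop 0.91 [313. 234.] [594.5 -59.9  24. ]
end_stop 0.82 [520. 274.] [716.8 160.6  24. ]
ref_slide 0.69 [295. 198.] [547.8 -67.1  24. ]
clip_pivot 0.91 [497. 288.] [728.1 133.2  24. ]
clip_pivot 0.61 [292. 258.] [616.3 -91.5  24. ]
clip_grip 0.67 [517. 260.] [678.3 140.   52.5]
clip_grip 0.56 [296. 222.] [565.5 -72.1  52.5]
clip_foot 0.89 [296. 211.] [560.9 -70.2  30. ]
clip_foot 0.89 [504. 257.] [685.2 141.9  30. ]
stage 0.79 [[469.3999938964844, -134.1999969482422], [634.4000244140625, -143.10000610351562], [641.2999877929688, -14.800000190734863], [476.29998779296875, -5.900000095367432]] [-3.1, 86.9, 176.9, -93.1]
3.6667 [ 0.53042715 -0.08001305  0.20374101] [1.52824280e-01 9.88252757e-01 8.96506000e-04 6.50507422e-04] [ 0.08654386 -0.42236389  0.34963656]
```

View pics/w1.png

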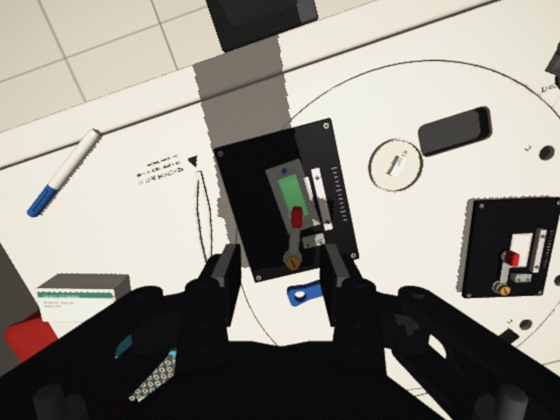

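jog_arm --pt "33 9 -30" --pt "33 9 -70" --pt "33 9 -110" --pt "33 9 -130" --pt "33 9 -145" --pt "33 9 -155" --pt "33 9 -162" --pt "33 9 -164" --pt "33 9 -164" --pt "33 9 -164" --turn '[-3, -3, -3, -3, -3, -3, -3, -3, -3, -3]'

```text
clock: 4.5
position: [0.5641, -0.0711, 0.0407]
ee_rot: [0.179, 0.984, 0.001, 0.001]
ft_force: [0.6, -0.1, 1.5]
grip_width: 0.469
```

```bash
python3 look.py w2
```

```text
[[0.352, 0.902, 0.252, 0.502], [0.936, -0.339, -0.092, -0.048], [0.002, 0.269, -0.963, 0.184], [0.0, 0.0, 0.0, 1.0]]
side_fence 0.68 [323. 215.] [556.2 -42.9  24. ]
end_stop 0.88 [314. 285.] [595.8 -61.8  24. ]
ref_slide 0.75 [276. 211.] [545.3 -66.6  24. ]
clip_pivot 0.75 [281. 330.] [618.1 -91.2  24. ]
clip_grip 0.91 [279. 265.] [563.  -71.5  52.5]
clip_foot 0.75 [279. 244.] [562. -71.  30.]
stage 0.9 [[469.8999938964844, -133.89999389648438], [630.9000244140625, -142.39999389648438], [637.5999755859375, -15.100000381469727], [476.70001220703125, -6.599999904632568]] [-3.0, 87.0, 177.0, -93.0]
ref_slide 0.91 [[506.3999938964844, -49.900001525878906], [507.5, -88.5], [584.0999755859375, -86.4000015258789], [583.0, -47.70000076293945]] [-88.4, 1.6, 91.6, -178.4]
4.95 [ 0.56347708 -0.07099316  0.03988201] [1.78657751e-01 9.83910531e-01 9.27616487e-04 7.83531294e-04] [-0.35413883  0.77258411  0.2868161 ]
```

View pics/w2.png

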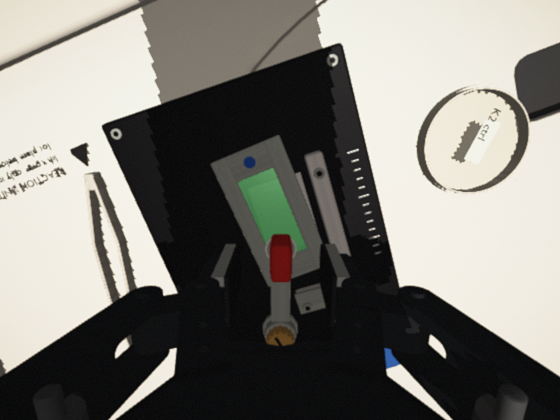

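jog_arm --pt "0 0 0" --pt "0 0 0" --pt "0 0 0" --pt "0 0 0" --pt "0 0 0" --pt "0 0 0" --pt "0 0 0" --pt "0 0 0" --turn '[0, 0, 0, 0, 0, 0, 0, 0]' --grip 6 --grip_force 20

```text
clock: 5.62
position: [0.5635, -0.0709, 0.0399]
ee_rot: [0.179, 0.984, 0.001, 0.001]
ft_force: [-0.6, 0.1, 2.5]
grip_width: 0.103
```

jog_arm --pt "0 0 2" --pt "0 0 4" --pt "0 0 5" --pt "0 0 5" --pt "0 0 5" --turn '[0, 0, 0, 0, 0]'

```text
clock: 6.03
position: [0.5638, -0.0712, 0.0441]
ee_rot: [0.179, 0.984, 0.001, 0.001]
ft_force: [7.1, -1.6, -13.0]
grip_width: 0.108
```

Run:
```python
from h import *
# arc: pivot in world, shifts from q0 to list of q
o=np.array([556.5,-63.]);a=np.radians(-3.0)
R=np.array([[np.cos(a),-np.sin(a)],[np.sin(a),np.cos(a)]])
f=lambda q:o+R@np.array([60-56*np.cos(q),-24-56*np.sin(q)])
print(f(-.3),f(-.32),o+R@[60,-24]); 
q0=-.31
for q in np.arange(q0,.75,.1): print(round(q,2),np.round(f(q)-f(q0),1),round(np.degrees(q-q0),1))
```

```text
[562.60229868 -70.78090152] [562.99931173 -69.73364853] [615.16170914 -90.10726621]
-0.31 [0. 0.] 0.0
-0.21 [-1.7 -5.3] 5.7
-0.11 [ -2.9 -10.8] 11.5
-0.01 [ -3.5 -16.4] 17.2
0.09 [ -3.6 -22. ] 22.9
0.19 [ -3.1 -27.5] 28.6
0.29 [ -2.1 -33. ] 34.4
0.39 [ -0.5 -38.4] 40.1
0.49 [  1.6 -43.6] 45.8
0.59 [  4.3 -48.5] 51.6
0.69 [  7.4 -53.2] 57.3
```

jog_arm --pt "-0.9 -2.6 0" --pt "-1.7 -5.3 0" --pt "-2.4 -8 0" --pt "-2.9 -10.8 0" --pt "-3.3 -13.6 0" --pt "-3.5 -16.4 0" --pt "-3.5 -16.4 0" --turn '[2.9, 5.7, 8.6, 11.5, 14.3, 17.2, 17.2]'

```text
clock: 6.62
position: [0.5604, -0.0873, 0.0436]
ee_rot: [0.028, 1.0, 0.001, 0.001]
ft_force: [4.4, 1.5, -8.5]
grip_width: 0.109
```

Run:
```python
from workcell import manip
o=manip.get_obs();print(o["joint_pos"],o["ft_force"],o["torque"])
```

```text
[-0.34590461  0.41860021  0.50759876  1.83765155 -0.24864464  0.94561684
  1.78569673] [ 4.40435335  1.52077093 -8.47517201] [ 0.26704976 -0.96091353  0.25068872]
```

jog_arm --pt "-0.1 -2.8 0" --pt "-0.1 -5.6 0" --pt "0.1 -8.4 0" --pt "0.4 -11.1 0" --pt "0.9 -13.9 0" --pt "1.4 -16.6 0" --pt "2.2 -19.3 0" --pt "3 -22 0" --pt "4 -24.6 0" --pt "5.1 -27.2 0" --pt "6.6 -30 0" --pt "8.1 -32.6 0" --turn '[2.9, 5.7, 8.6, 11.4, 14.3, 17.2, 20, 22.9, 25.7, 28.6, 31.8, 35]'

```text
clock: 7.62
position: [0.5684, -0.1184, 0.0431]
ee_rot: [-0.275, 0.962, 0.002, 0.001]
ft_force: [3.0, 5.0, -4.3]
grip_width: 0.108
```

jog_arm --pt "0 0 -1" --pt "0 0 -1" --pt "0 0 -1" --pt "0 0 -1" --pt "0 0 20" --pt "0 0 50" --pt "-10 3 80" --pt "-28 8 90" --pt "-28 8 90" --pt "-28 8 90" --pt "-28 8 90" --pt "-28 8 90" --turn '[0, 0, 0, 0, 0, 0, -6, -13, -20, -27, -34, -35]' --grip 36

```text
clock: 8.62
position: [0.5403, -0.1103, 0.1334]
ee_rot: [0.031, 1.0, 0.002, 0.002]
ft_force: [-0.7, 0.1, -0.3]
grip_width: 0.421
```

```bash
python3 look.py w3 .05
```

```text
[[0.061, 0.961, 0.269, 0.474], [0.998, -0.06, -0.014, -0.107], [0.003, 0.269, -0.963, 0.277], [0.0, 0.0, 0.0, 1.0]]
side_fence 0.72 [358. 213.] [554.  -43.1  24. ]
end_stop 0.84 [340. 257.] [594.9 -58.7  24. ]
end_stop 0.58 [209. 210.] [ 543.6 -172.8   24. ]
ref_slide 0.81 [330. 205.] [545.  -67.2  24. ]
clip_pivot 0.83 [307. 279.] [615.3 -89.8  24. ]
clip_pivot 0.79 [528. 362.] [724.3 131.4  24. ]
clip_grip 0.73 [270. 243.] [ 566.4 -120.3   50. ]
clip_foot 0.97 [271. 233.] [ 566.  -120.4   30. ]
clip_foot 0.86 [549. 330.] [680.7 139.8  30. ]
stage 0.75 [[470.20001220703125, -134.8000030517578], [633.0999755859375, -143.0], [639.5, -14.899999618530273], [476.70001220703125, -6.699999809265137]] [-2.9, 87.1, 177.1, -92.9]
ref_slide 0.69 [[506.0, -49.400001525878906], [506.79998779296875, -87.9000015258789], [583.0, -86.4000015258789], [582.2000122070312, -47.900001525878906]] [-88.8, 1.2, 91.2, -178.8]
9.0667 [ 0.54034223 -0.11044524  0.13305346] [0.02675828 0.99963969 0.00173451 0.00121469] [-0.29705565 -0.42105612  0.74025462]
```

View pics/w3.png

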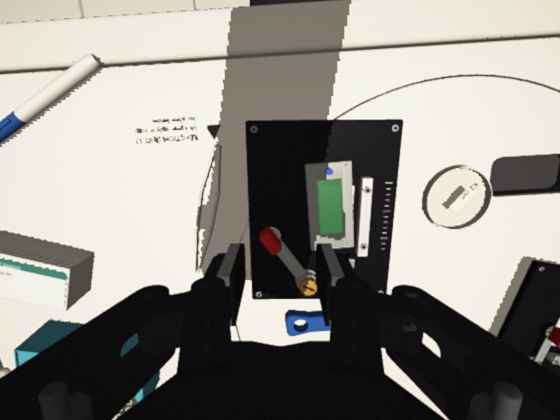

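jog_arm --pt "0 0 -30" --pt "0 0 -60" --pt "0 0 -80" --pt "0 0 -90" --pt "0 0 -98" --pt "0 0 -103" --pt "0 0 -106" --pt "0 0 -106" --pt "0 0 -106" --turn '[0, 0, 0, 0, 0, 0, 0, 0, 0]' --grip 0

```text
clock: 9.82
position: [0.5409, -0.1106, 0.0278]
ee_rot: [0.027, 1.0, 0.002, 0.002]
ft_force: [0.9, -0.4, 0.3]
grip_width: -0.001
```

```bash
python3 look.py w4 .05
```

```text
[[0.054, 0.962, 0.269, 0.474], [0.999, -0.052, -0.012, -0.108], [0.003, 0.27, -0.963, 0.171], [0.0, 0.0, 0.0, 1.0]]
side_fence 0.9 [404. 274.] [556.5 -44.9  24. ]
end_stop 0.9 [371. 336.] [595.  -61.9  24. ]
ref_slide 0.76 [361. 255.] [544.3 -68.4  24. ]
ref_slide 0.59 [170. 259.] [ 541.2 -169.5   24. ]
clip_grip 0.75 [261. 335.] [ 570.3 -121.7   50. ]
clip_foot 0.38 [550. 234.] [535.1  23.7  30. ]
stage 0.56 [[470.1000061035156, -134.6999969482422], [584.5, -140.8000030517578], [591.2999877929688, -13.100000381469727], [476.8999938964844, -7.0]] [-3.1, 86.9, 176.9, -93.1]
ref_slide 0.66 [[505.20001220703125, -50.29999923706055], [506.3999938964844, -88.9000015258789], [569.7000122070312, -87.0], [568.5999755859375, -48.400001525878906]] [-88.3, 1.7, 91.7, -178.3]
10.2667 [ 0.54042573 -0.11043236  0.02717303] [0.02678637 0.99963876 0.00176161 0.00131996] [-0.64592475  0.73629835  1.3279211 ]
```

View pics/w4.png

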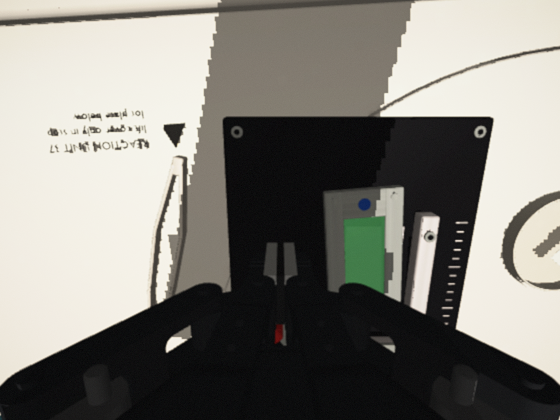

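jog_arm --pt "0.2 4 0" --pt "0.4 8 0" --pt "0.6 11 0" --pt "0.6 12 0" --pt "0.7 13 0" --pt "0.7 14 0" --pt "0.8 15 0" --pt "0.8 16 0" --pt "0.9 17 0" --pt "0.9 17 0" --turn '[0, 0, 0, 0, 0, 0, 0, 0, 0, 0]'

```text
clock: 11.1
position: [0.5413, -0.0934, 0.0272]
ee_rot: [0.027, 1.0, 0.002, 0.001]
ft_force: [-0.6, 0.5, 0.6]
grip_width: 0.0
```

```bash
python3 look.py w5 .05|grep -v "clip\|stage"
```

```text
[[0.054, 0.962, 0.268, 0.475], [0.999, -0.052, -0.012, -0.091], [0.003, 0.269, -0.963, 0.17], [0.0, 0.0, 0.0, 1.0]]
side_fence 0.78 [373. 274.] [555.5 -44.9  24. ]
ref_slide 0.83 [330. 258.] [545.2 -67.6  24. ]
ref_slide 0.83 [[505.8999938964844, -49.900001525878906], [506.79998779296875, -87.5999984741211], [561.7999877929688, -86.19999694824219], [560.7999877929688, -48.5]] [-88.5, 1.5, 91.5, -178.5]
11.55 [ 0.54130342 -0.09347777  0.02715557] [0.02679585 0.99963852 0.00175221 0.00131897] [-0.24157453 -0.76075017 -0.24827449]
```

jog_arm --pt "0 0.6 0" --pt "0.1 1.2 0" --pt "0.1 1.8 0" --pt "0.1 2.4 0" --pt "0.2 3 0" --pt "0.2 3.5 0" --pt "0.2 4 0" --pt "0.2 4 0" --turn '[0, 0, 0, 0, 0, 0, 0, 0]'

```text
clock: 12.22
position: [0.5415, -0.0893, 0.0271]
ee_rot: [0.027, 1.0, 0.002, 0.001]
ft_force: [-0.7, -0.3, 0.2]
grip_width: 0.001
```

```bash
python3 look.py w6 .05|grep -v "clip\|stage"
```

```text
[[0.053, 0.962, 0.268, 0.475], [0.999, -0.052, -0.011, -0.087], [0.003, 0.269, -0.963, 0.17], [0.0, 0.0, 0.0, 1.0]]
side_fence 0.58 [369. 274.] [556.  -42.7  24. ]
ref_slide 0.96 [[506.70001220703125, -82.5], [561.2000122070312, -83.19999694824219], [561.7000122070312, -44.900001525878906], [507.20001220703125, -44.099998474121094]] [-0.8, 89.2, 179.2, -90.8]
12.6667 [ 0.54153246 -0.08943817  0.02714552] [0.02679516 0.99963848 0.00178024 0.00132984] [ 0.14531556 -0.19186487  0.66634147]
```

jog_arm --pt "0 0.5 0" --pt "0.1 1 0" --pt "0.1 1.5 0" --pt "0.1 1.5 0" --turn '[0, 0, 0, 0]'

```text
clock: 13.0
position: [0.5415, -0.088, 0.0271]
ee_rot: [0.027, 1.0, 0.002, 0.001]
ft_force: [-1.0, -1.2, 0.1]
grip_width: -0.001
```

jog_arm --pt "0 0.4 0" --pt "0.1 0.8 0" --pt "0.1 0.8 0" --turn '[0, 0, 0]'

```text
clock: 13.25
position: [0.5415, -0.0874, 0.0272]
ee_rot: [0.027, 1.0, 0.002, 0.001]
ft_force: [-1.5, -1.4, 0.2]
grip_width: 0.001
```

jog_arm --pt "0 0.4 0" --pt "0.1 0.8 0" --pt "0.1 0.8 0" --turn '[0, 0, 0]'

```text
clock: 13.5
position: [0.5414, -0.0873, 0.0271]
ee_rot: [0.027, 1.0, 0.001, 0.001]
ft_force: [-0.9, -5.5, 0.4]
grip_width: 0.001
```

```bash
python3 look.py w7 .05|grep -v "clip\|stage"
```

```text
[[0.054, 0.962, 0.268, 0.475], [0.999, -0.053, -0.013, -0.085], [0.002, 0.268, -0.963, 0.17], [0.0, 0.0, 0.0, 1.0]]
side_fence 0.97 [363. 273.] [554.8 -44.1  24. ]
ref_slide 0.88 [330. 262.] [547.5 -61.9  24. ]
ref_slide 0.97 [[506.70001220703125, -79.4000015258789], [560.5, -81.5999984741211], [562.0999755859375, -43.5], [508.29998779296875, -41.29999923706055]] [-2.4, 87.6, 177.6, -92.4]
13.95 [ 0.54147082 -0.08727725  0.02713039] [0.02716976 0.99962944 0.001266   0.00108608] [-0.73933778 -4.77576146  0.27452287]
```

jog_arm --pt "0 -4 0" --pt "-1 -10 0" --pt "-1 -10 25" --pt "-20 -5 40" --pt "-51 30 40" --pt "-51 30 40" --pt "-51 30 30" --pt "-51 30 12" --pt "-51 30 2" --pt "-51 30 0" --pt "-51 30 0" --turn '[0, 0, 0, 0, 0, 0, 0, 0, 0, 0, 0]'

```text
clock: 14.87
position: [0.49, -0.0579, 0.0261]
ee_rot: [0.028, 1.0, 0.001, 0.0]
ft_force: [-0.6, 0.2, 0.7]
grip_width: 0.001
```

```bash
python3 look.py w8 .05|grep -v "clip"
```

```text
[[0.055, 0.962, 0.266, 0.424], [0.998, -0.053, -0.013, -0.055], [0.001, 0.266, -0.964, 0.169], [0.0, 0.0, 0.0, 1.0]]
ref_slide 0.49 [280. 349.] [548.5 -62.   24. ]
stage 0.98 [[467.5, -135.5], [518.2000122070312, -136.39999389648438], [520.5999755859375, -8.199999809265137], [469.79998779296875, -7.300000190734863]] [-1.0, 89.0, 179.0, -91.0]
ref_slide 0.53 [[528.0999755859375, -63.400001525878906], [540.7999877929688, -64.0999984741211], [541.0999755859375, -58.599998474121094], [528.4000244140625, -57.900001525878906]] [-3.2, 86.8, 176.8, -93.2]
15.3167 [ 0.4906751  -0.05725305  0.02742843] [0.0271602  0.99962928 0.00134516 0.00135023] [ 0.57198366 -0.4798795   0.88645317]
```

View pics/w8.png

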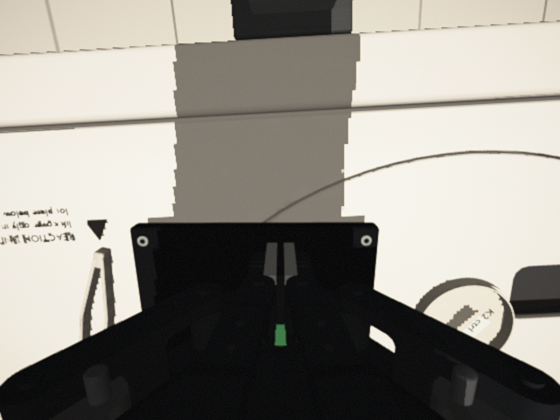

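jog_arm --pt "2 -0.1 0" --pt "4 -0.2 0" --pt "5.5 -0.3 0" --pt "6.5 -0.3 0" --pt "7.5 -0.4 0" --pt "8.5 -0.4 0" --pt "9.5 -0.5 0" --pt "10.5 -0.5 0" --pt "11.5 -0.6 0" --pt "12.5 -0.6 0" --pt "12.5 -0.6 0" --turn '[0, 0, 0, 0, 0, 0, 0, 0, 0, 0, 0]'

```text
clock: 16.23
position: [0.5034, -0.0579, 0.0274]
ee_rot: [0.027, 1.0, 0.001, 0.001]
ft_force: [0.1, -0.6, 0.7]
grip_width: -0.0
```

jog_arm --pt "0.5 0 0" --pt "1 0 0" --pt "1.5 -0.1 0" --pt "1.5 -0.1 0" --turn '[0, 0, 0, 0]'

```text
clock: 16.57
position: [0.505, -0.058, 0.0274]
ee_rot: [0.027, 1.0, 0.001, 0.002]
ft_force: [0.1, -0.3, 0.3]
grip_width: 0.006
```

jog_arm --pt "0.5 0 0" --pt "1 0 0" --pt "1.5 -0.1 0" --pt "1.5 -0.1 0" --turn '[0, 0, 0, 0]'

```text
clock: 16.9
position: [0.5065, -0.0581, 0.0274]
ee_rot: [0.027, 1.0, 0.001, 0.001]
ft_force: [-2.2, 0.9, 0.1]
grip_width: 0.001
```

jog_arm --pt "0.4 0 0" --pt "0.8 0 0" --pt "0.8 0 0" --turn '[0, 0, 0]'

```text
clock: 17.15
position: [0.5067, -0.0581, 0.0272]
ee_rot: [0.027, 1.0, 0.001, 0.001]
ft_force: [-4.6, 0.3, 3.3]
grip_width: 0.002
```

jog_arm --pt "0.4 0 0" --pt "0.8 0 0" --pt "0.8 0 0" --turn '[0, 0, 0]'

```text
clock: 17.4
position: [0.5068, -0.0581, 0.0271]
ee_rot: [0.027, 1.0, 0.001, -0.0]
ft_force: [-6.7, -0.1, 4.9]
grip_width: -0.0
```

jog_arm --pt "-3 0 0" --pt "-10 0 0" --pt "-10 0 30" --pt "-10 -30 110" --pt "10 -50 110" --pt "20 -52 110" --pt "20 -52 110" --pt "20 -52 110" --pt "20 -52 110" --turn '[0, 0, 0, 0, 0, 0, 0, 0, 0]'

```text
clock: 18.15
position: [0.526, -0.1095, 0.1363]
ee_rot: [0.027, 1.0, 0.002, -0.001]
ft_force: [0.1, 0.9, -0.7]
grip_width: -0.0
```

```bash
python3 look.py w9 .05
python3 - <<'E'
import cv2
i=cv2.imread('pics/w9.png');cv2.imwrite('pics/w9c.png',cv2.resize(i[100:320,200:460],None,fx=2.6,fy=2.6,interpolation=2))
E
```

```text
[[0.054, 0.963, 0.265, 0.46], [0.999, -0.053, -0.012, -0.107], [0.003, 0.265, -0.964, 0.28], [0.0, 0.0, 0.0, 1.0]]
side_fence 0.6 [355. 230.] [555.9 -43.7  24. ]
end_stop 0.76 [551. 366.] [716. 160.  24.]
end_stop 0.58 [336. 271.] [595.3 -61.3  24. ]
ref_slide 0.88 [335. 230.] [554.7 -61.8  24. ]
clip_pivot 0.87 [521. 374.] [724.  129.8  24. ]
clip_grip 0.86 [559. 355.] [677.5 137.4  50. ]
clip_grip 0.47 [268. 262.] [ 569.8 -122.7   50. ]
clip_foot 0.67 [543. 342.] [680.7 140.   30. ]
clip_foot 0.39 [272. 250.] [ 567.8 -119.3   30. ]
stage 0.91 [[469.8999938964844, -134.1999969482422], [611.9000244140625, -142.0], [618.7999877929688, -14.699999809265137], [476.79998779296875, -7.0]] [-3.1, 86.9, 176.9, -93.1]
ref_slide 0.91 [[515.5, -81.0], [591.9000244140625, -85.19999694824219], [594.0, -46.0], [517.5999755859375, -41.900001525878906]] [-3.1, 86.9, 176.9, -93.1]
18.6 [ 0.52669154 -0.10996168  0.1369872 ] [ 2.71398427e-02  9.99630630e-01  1.41727796e-03 -1.52292146e-04] [ 1.05808901 -0.44693224 -0.12492806]
```

View pics/w9c.png

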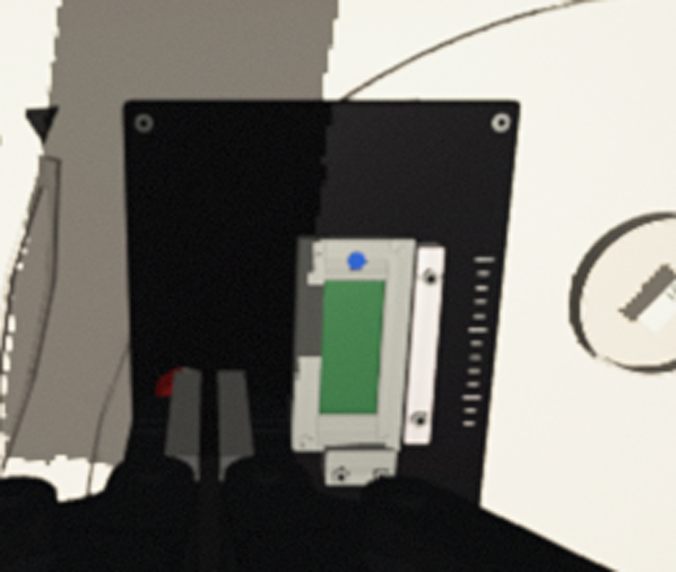

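jog_arm --pt "15 4 -30" --pt "15 4 -65" --pt "15 4 -90" --pt "15 4 -102" --pt "15 4 -109" --pt "15 4 -110" --pt "15 10 -110" --pt "15 15 -110" --pt "15 18 -110" --pt "15 20 -110" --pt "15.2 21 -110" --pt "15.2 21 -110" --turn '[0, 0, 0, 0, 0, 0, 0, 0, 0, 0, 0, 0]'

```text
clock: 19.6
position: [0.5422, -0.0885, 0.0274]
ee_rot: [0.027, 1.0, 0.002, 0.0]
ft_force: [0.5, 0.1, -0.0]
grip_width: 0.001
```

jog_arm --pt "0 0.4 0" --pt "0 0.8 0" --pt "0 1.2 0" --pt "0 1.2 0" --turn '[0, 0, 0, 0]'

```text
clock: 19.93
position: [0.5423, -0.0877, 0.0275]
ee_rot: [0.027, 1.0, 0.001, 0.0]
ft_force: [-0.1, -1.2, 0.2]
grip_width: 0.0
```

jog_arm --pt "0 0.4 0" --pt "0 0.8 0" --pt "0 0.8 0" --turn '[0, 0, 0]'

```text
clock: 20.18
position: [0.5423, -0.0875, 0.0275]
ee_rot: [0.027, 1.0, 0.001, 0.0]
ft_force: [0.1, -3.3, -0.2]
grip_width: -0.003
```

jog_arm --pt "0 -5 0" --pt "-1 -12 0" --pt "-1 -12 30" --pt "0 -15 60" --pt "10 -25 70" --pt "26 -31 70" --pt "26 -31 70" --pt "26 -31 70" --pt "26 -31 70" --pt "26 -31 60" --pt "26 -31 40" --pt "26 -31 25" --turn '[0, 0, 0, 0, 6, 13, 20, 27, 34, 35, 35, 35]' --grip 0

```text
clock: 21.18
position: [0.5679, -0.1187, 0.051]
ee_rot: [-0.273, 0.962, 0.001, 0.0]
ft_force: [-0.3, 0.1, 0.2]
grip_width: -0.002
```

jog_arm --pt "0 0 4" --pt "0 0 4" --pt "0 0 4" --turn '[0, 0, 0]' --grip 36

```text
clock: 21.43
position: [0.568, -0.1191, 0.0556]
ee_rot: [-0.272, 0.962, 0.001, 0.0]
ft_force: [1.2, -0.2, -0.7]
grip_width: 0.414
```

```bash
python3 look.py w10 .05
```

```text
[[-0.523, 0.821, 0.227, 0.512], [0.852, 0.504, 0.141, -0.155], [0.001, 0.267, -0.964, 0.199], [0.0, 0.0, 0.0, 1.0]]
side_fence 0.61 [391. 274.] [554.  -45.4  24. ]
end_stop 0.54 [359. 249.] [550.7 -73.5  24. ]
ref_slide 0.66 [368. 263.] [555.4 -62.6  24. ]
clip_pivot 0.82 [281. 314.] [616.2 -90.2  24. ]
clip_grip 0.18 [387. 275.] [549.1 -63.5  50. ]
clip_foot 0.64 [279. 238.] [ 568.7 -121.1   30. ]
stage 0.61 [[470.20001220703125, -135.5], [632.7999877929688, -144.0], [639.5, -16.0], [476.8999938964844, -7.5]] [-3.0, 87.0, 177.0, -93.0]
ref_slide 0.81 [[516.2000122070312, -82.0999984741211], [565.7000122070312, -84.69999694824219], [567.7999877929688, -44.70000076293945], [518.2999877929688, -42.099998474121094]] [-3.0, 87.0, 177.0, -93.0]
21.8833 [ 0.56791717 -0.11867422  0.0551363 ] [-2.72762410e-01  9.62080445e-01  1.36514447e-03  1.46203280e-04] [ 0.3711528   0.13597933 -0.69536403]
```

View pics/w10.png

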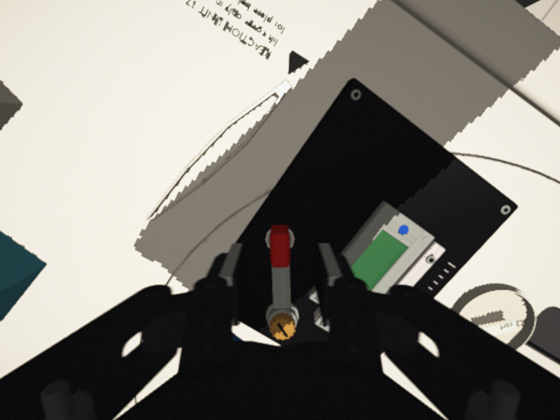

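jog_arm --pt "0 0 -8" --pt "0 0 -14" --pt "0 0 -17" --pt "0 0 -17" --pt "0 0 -17" --turn '[0, 0, 0, 0, 0]'

```text
clock: 22.3
position: [0.5677, -0.1187, 0.0377]
ee_rot: [-0.273, 0.962, 0.001, -0.0]
ft_force: [-0.3, 0.5, 0.4]
grip_width: 0.423
```

jog_arm --pt "0 0 0" --pt "0 0 0" --pt "0 0 0" --pt "0 0 0" --pt "0 0 0" --pt "0 0 2" --pt "0 0 4" --pt "0 0 6" --pt "0 0 6.5" --pt "0 0 6.5" --turn '[0, 0, 0, 0, 0, 0, 0, 0, 0, 0]' --grip 6 --grip_force 25

```text
clock: 23.13
position: [0.5682, -0.1176, 0.0435]
ee_rot: [-0.273, 0.962, 0.002, 0.0]
ft_force: [8.2, 2.1, -14.4]
grip_width: 0.107
```

jog_arm --pt "-1.2 2.2 0" --pt "-2.5 4.5 0" --pt "-3.6 7.1 0" --pt "-4.6 9.7 0" --pt "-5.4 12.4 0" --pt "-6.2 15.1 0" --pt "-6.8 17.8 0" --pt "-7.2 20.6 0" --pt "-7.5 23.3 0" --pt "-7.7 26.1 0" --pt "-7.7 26.1 0" --turn '[-2.6, -5.3, -8.2, -11, -13.9, -16.7, -19.6, -22.5, -25.3, -28.2, -28.2]'

```text
clock: 24.05
position: [0.5603, -0.092, 0.043]
ee_rot: [-0.029, 1.0, 0.001, 0.0]
ft_force: [3.6, -2.4, -8.1]
grip_width: 0.106
```

jog_arm --pt "0 0 0" --pt "0 0 0" --pt "0 0 1" --pt "0 0 2" --pt "0 0 2.5" --pt "0 0 2.5" --turn '[0, 0, 0, 0, 0, 0]' --grip_force 45

```text
clock: 24.55
position: [0.5606, -0.0923, 0.0448]
ee_rot: [-0.029, 1.0, 0.0, 0.001]
ft_force: [9.7, -3.0, -19.5]
grip_width: 0.096
```

Run:
```python
from h import *
c=manip.camera("scene"); f=c["frame"]; save(c,"s2",(225,200,345,290),6)
print(manip.get_obs()["position"],manip.get_obs()["ft_force"])
```

```text
[ 0.56059095 -0.09228202  0.04476583] [  8.81730975  -2.56005857 -18.55913099]
```

View pics/s2.png

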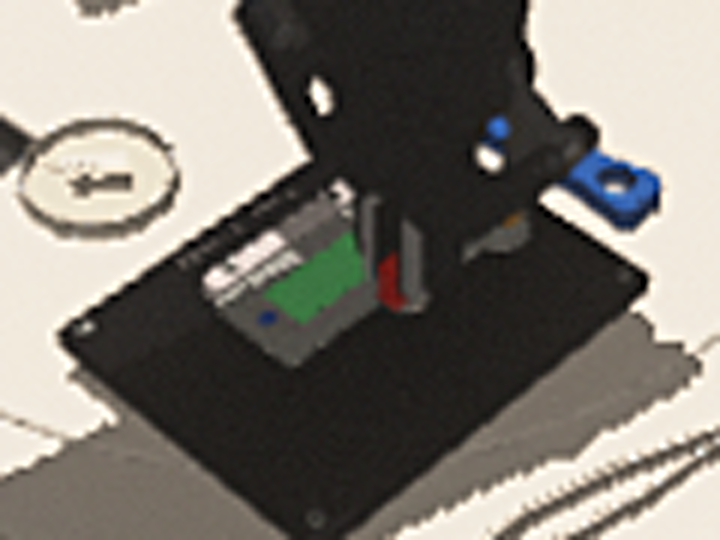

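jog_arm --pt "0 0 1" --pt "0 2.8 1" --pt "0.1 5.6 1" --pt "0.3 8.4 1" --pt "0.6 11.2 1" --pt "0.6 11.2 1" --turn '[0, -2.8, -5.7, -8.6, -11.5, -11.5]'

```text
clock: 25.1
position: [0.5612, -0.0815, 0.0448]
ee_rot: [0.072, 0.997, -0.0, 0.001]
ft_force: [9.6, -5.3, -19.1]
grip_width: 0.101
```

jog_arm --pt "0.3 2 0" --pt "0.7 4.2 0" --pt "0.7 4.2 0" --turn '[-2, -4.1, -4.1]'

```text
clock: 25.35
position: [0.5617, -0.0778, 0.0442]
ee_rot: [0.109, 0.994, -0.001, 0.001]
ft_force: [6.3, -2.9, -14.3]
grip_width: 0.097
```

```bash
python3 look.py w11
```

```text
[[0.216, 0.941, 0.261, 0.497], [0.976, -0.208, -0.06, -0.064], [-0.002, 0.268, -0.963, 0.187], [0.0, 0.0, 0.0, 1.0]]
side_fence 0.95 [336. 220.] [555.4 -44.6  24. ]
end_stop 0.43 [280. 270.] [579.4 -82.   24. ]
clip_pivot 0.86 [281. 323.] [615.7 -89.3  24. ]
clip_foot 0.7 [282. 246.] [562.1 -77.2  30. ]
stage 0.66 [[469.70001220703125, -134.8000030517578], [628.7999877929688, -143.10000610351562], [635.5, -15.0], [476.3999938964844, -6.699999809265137]] [-3.0, 87.0, 177.0, -93.0]
ref_slide 0.67 [[515.9000244140625, -80.5], [592.2000122070312, -84.5999984741211], [594.2999877929688, -45.599998474121094], [518.0, -41.400001525878906]] [-3.1, 86.9, 176.9, -93.1]
25.8 [ 0.56171939 -0.0778517   0.0442774 ] [ 1.07867727e-01  9.94164614e-01 -8.02861476e-04  7.93290815e-04] [  5.09993845  -3.9724011  -14.43975762]
```

jog_arm --pt "0 0.2 -0.5" --pt "0 0.2 -1" --pt "0 0.2 -1.5" --pt "0 0.2 -1.5" --turn '[0, 0, 0, 0]'

```text
clock: 26.13
position: [0.5613, -0.0778, 0.043]
ee_rot: [0.108, 0.994, -0.001, 0.0]
ft_force: [-2.5, -2.1, -0.3]
grip_width: 0.099
```

jog_arm --pt "0 0 0" --pt "0 0 0" --pt "0 0 0" --pt "0 0 0" --pt "0 0 20" --pt "0 0 50" --pt "0 0 90" --pt "-10 0 110" --pt "-10 0 110" --pt "-10 0 110" --turn '[0, 0, 0, 0, 0, 0, 0, 0, 0, 0]' --grip 36

```text
clock: 26.97
position: [0.552, -0.0776, 0.1543]
ee_rot: [0.108, 0.994, -0.0, 0.002]
ft_force: [-0.0, 0.8, 0.1]
grip_width: 0.419
```

```bash
python3 look.py w12
python3 - <<'E'
import cv2
i=cv2.imread('pics/w12.png');cv2.imwrite('pics/w12c.png',cv2.resize(i[80:320,180:440],None,fx=2.5,fy=2.5,interpolation=2))
E
```

```text
[[0.214, 0.941, 0.263, 0.487], [0.977, -0.206, -0.058, -0.064], [-0.0, 0.27, -0.963, 0.297], [0.0, 0.0, 0.0, 1.0]]
side_fence 0.72 [317. 192.] [555.6 -43.4  24. ]
side_fence 0.7 [557. 274.] [689.8 176.1  24. ]
end_stop 0.95 [540. 298.] [713.9 159.7  24. ]
end_stop 0.84 [307. 233.] [592.9 -60.7  24. ]
ref_slide 0.72 [296. 199.] [557.2 -63.7  24. ]
clip_pivot 0.62 [512. 316.] [729.1 131.1  24. ]
clip_pivot 0.59 [282. 261.] [616.7 -90.7  24. ]
clip_grip 0.67 [280. 218.] [563.3 -80.5  52.5]
clip_grip 0.67 [541. 284.] [676.1 137.2  52.5]
clip_foot 0.78 [525. 280.] [685.5 140.3  30. ]
clip_foot 0.55 [282. 207.] [560.2 -78.   30. ]
stage 0.93 [[469.29998779296875, -134.3000030517578], [633.4000244140625, -142.60000610351562], [639.7999877929688, -14.899999618530273], [475.70001220703125, -6.699999809265137]] [-2.9, 87.1, 177.1, -92.9]
ref_slide 0.97 [[516.4000244140625, -79.5999984741211], [592.5, -83.5], [594.4000244140625, -45.900001525878906], [518.2999877929688, -41.900001525878906]] [-3.0, 87.0, 177.0, -93.0]
27.4167 [ 0.55114271 -0.07785113  0.15243477] [ 1.07954522e-01  9.94155422e-01 -9.03201103e-04 -4.44426241e-05] [ 0.46917201  0.3169993  -0.50312901]
```

View pics/w12c.png

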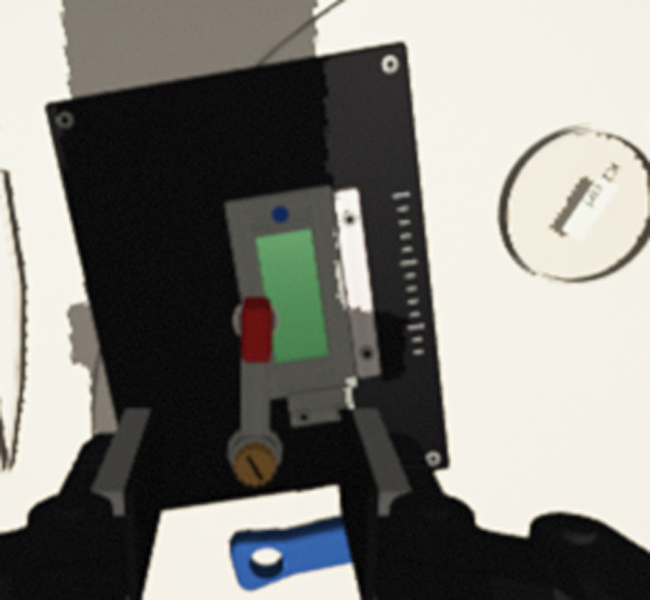

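Run:
```python
from h import *
def red(c,box):
    f=np.array(c["frame"]).astype(int); m=(f[:,:,0]>90)&(f[:,:,1]<60)&(f[:,:,2]<60)
    k=np.zeros_like(m);k[box[1]:box[3],box[0]:box[2]]=1;m&=k; ys,xs=np.nonzero(m); return xs.mean(),ys.mean(),m.sum()
o=np.array([556.,-63.]);a=np.radians(-3.0)
R=np.array([[np.cos(a),-np.sin(a)],[np.sin(a),np.cos(a)]])
c=manip.camera("wrist"); print(red(c,(240,180,330,240)))
for n,p in dict(piv=(60,-24,.024),end=(38,4,.024),c1=(-38,-19,.03),c2=(-38,19,.03),c3=(38,-19,.03),g1=(-24.5,-10.5,.03),g2=(24.5,-10.5,.03),g3=(-24.5,10.5,.03)).items():
    w=o+R@np.array(p[:2]); print(n,np.round(proj(c,[w[0]/1e3,w[1]/1e3,p[2]]),1), "crop",np.round((proj(c,[w[0]/1e3,w[1]/1e3,p[2]])-[180,80])*2.5))
for q in(-.24,-.21,-.18,-.15,-.12):
    s=np.array([60-56*np.cos(q),-24-56*np.sin(q)]);w=o+R@s
    print(q,round(s[1],1),"top",np.round(proj(c,[w[0]/1e3,w[1]/1e3,.0525]),1),"mid",np.round(proj(c,[w[0]/1e3,w[1]/1e3,.046]),1),"foot",np.round((proj(c,[w[0]/1e3,w[1]/1e3,.034])-[180,80])*2.5))
for r in manip.outline_of(c,"clip_leaf")[:1]: print(r["extent"],r["confidence"])
```

```text
(np.float64(282.60591133004925), np.float64(215.95566502463055), np.int64(203))
piv [282.4 261.4] crop [256. 453.]
end [307.5 236.3] crop [319. 391.]
c1 [270.1 162.7] crop [225. 207.]
c2 [313.  155.6] crop [333. 189.]
c3 [283.9 242.3] crop [260. 406.]
g1 [282.1 176.1] crop [255. 240.]
g2 [290.6 227.6] crop [277. 369.]
g3 [305.5 172.3] crop [314. 231.]
-0.24 -10.7 top [287.8 215.6] mid [287.6 213.4] foot [268. 324.]
-0.21 -12.3 top [285.8 215.5] mid [285.7 213.3] foot [264. 324.]
-0.18 -14.0 top [283.8 215.4] mid [283.7 213.2] foot [259. 323.]
-0.15 -15.6 top [281.8 215.4] mid [281.8 213.2] foot [254. 323.]
-0.12 -17.3 top [279.8 215.5] mid [279.9 213.3] foot [250. 324.]
[272.9, 200.3, 296.0, 254.4] 0.83
```

```bash
python3 -c "
from workcell import manip
print(manip.hand_in())"
```

```text
the job is handed in; nothing more can be done
None
```

The job is handed in, with the slide home in the corner and the clip's foot back on the bare -y frame rail. The robot clock was about 28 s, against the 72 s limit. No verdict is reported.

**What I did**
- **Clip off:** I pinched the thumb grip, lifted it slightly and swung the foot out to about y = -55 mm in the stage frame.
- **Slide home:** I pushed it with closed fingers against the fence, then the end stop, then the fence again. The last readings were 5.5 N, 6.7 N and 3.3 N.
- **Clip back:** I lifted the foot over the slide's edge, set it down on the rail, released and backed the arm away.

**Last checks**
- **Slide:** square with the stage to about 0.1°. Its measured centre was within about 1 mm of home, and its outline matched the model's corners to about 2 pixels.
- **Foot:** about 15 mm off the slide's centre line by the red grip's position, inside the allowed 9.8–17.8 mm and short of the glass.
- **Robot:** it read no contact force. I did not re-measure the petri dish, forceps and cap opener; the last wrist picture shows nothing out of place.

**Disagreements**
- The network put the grip's top at about -17 mm and the foot at -15 mm. I went with -15 mm, because the red grip's colour and the fingers' position at release agreed with it.
- The grip slipped a little in the fingers during the swings. It also pulled harder when lifted than I expected, up to 19 N at the wrist.
- I did not measure how hard the foot presses on the slide. I take it from the foot's position and the unloaded wrist after lowering.

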